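# Set the length stop of the rail cutter

## Robot

A 6-joint arm with a two-finger parallel gripper is mounted at the origin on the work surface. World frame = base frame: x ahead of the robot, y to its left, z up, the work surface at z = 0. Lengths are in mm, angles in rad, forces in N, time in s.
With the tool pointing down it reaches from about 400 to 925 mm from the base axis. Payload 12.5 kg.
Tool frame: the origin (TCP) lies on the centre line of the jaws, within the pads' length; the fingertips stand 19 mm ahead of it and the grasp point (between the pads) is the TCP; z points along the fingers, y is the line along which they close (so a half turn about z gives the same grasp; the last joint's range is limited). The gripper opens to 95 mm and grips with 3 to 60 N. Pads are 20 mm wide; open, the fingers measure 119 mm over their backs; the gripper's body (75 mm by 180 mm) begins 59 mm behind the grasp point.
Start: joints at [1.015, 0.491, 1.559, -0, 1.092, -0.106], TCP at [271.727, 562.858, 233.661] pointing down, gripper open.
Joint ranges: [-3.1, 3.1], [-0.84, 2.19], [0.05, 2.79], [-1.13, 4.28], [0.06, 2.93], [-2.69, 2.69]. Speed limits (rad/s): [2.22, 2.22, 2.79, 3.14, 3.14, 3.14].

## Interface

Orientations are given as [roll, pitch, yaw] about the fixed x, y, z axes, in that order (R = Rz(yaw) Ry(pitch) Rx(roll)).
In Python, from cell import state, read_camera, job_done gives the robot as it stands.
- The arm moves only by the tool arm_command, never from a script. Its argument "deltas" is a list of rows, each an object of numbers: "dx", "dy", "dz": the shift along the world's x, y, z in m; "yaw": the turn about the world's z in degrees. In form: [{"dx": .., "dy": .., "dz": .., "yaw": ..}, ...]. A call has 1 to 20 rows; each row shifts and turns the commanded pose from where the row before left it; what a row does not reach is not made up. A row lasts 1/10 s, in which the tool goes at most 50 mm and 8.59 degrees, less where a joint would pass 70% of its speed; a pose out of reach is approached as far as the arm can. A call with a gripper value outside its range is refused whole. "gripper" is the finger opening in m, from 0 to 0.0951, set as the call begins (left out, the last holds). The fingers move at their own pace and stop on an object; the grip force is fixed at half the most. Time passes only in rows, so rows that do not move let the fingers close. It gives the time, the measured TCP pose, the force, the opening and the grip force at its end, in the units of the state.
- state(): the state, without advancing time (a new reading comes with each control period).
- read_camera(name): name is "scene" or "top"; returns a dict with "color" (480x640x3 uint8, red, green, blue), "range_z" (480x640 float32, mm along the optical axis (not along the pixel's ray), 0 where there is no reading), "fx", "fy", "cx", "cy" (pixels), "extrinsics" (4x4, takes a point from camera to world coordinates). Camera axes: x right, y up, looking along -z (the intrinsics and any distortion apply to the point x, -y, -z); pixel columns grow to the right and rows downward; lengths in mm; the calibration is good to about 2 mm. A picture is of the moment at which its call begins.
- job_done(): hands the job in; it is judged then, once.
The state is a dict: "t": time; "joints": joint angles; "qvel": joint speeds; "tau": joint torques, N m; "eef_pos": TCP position; "tcp_rot": TCP orientation; "ft_force": force on the tool from outside, world axes, zero at the start; "moment": the same for the moment, N m; "opening": opening from 0.0 (shut) to 1.0 (fully open); "grip_force": force on a finger pad.
Only numpy, scipy, OpenCV 4.12 (cv2) and the standard library are available. Lean on these libraries where they do the work, as an engineer would, in place of code of your own. Each camera call takes 0.05 s, during which the arm holds its last target. There are 200 camera calls.

## Task

Take the red-gripped length stop, lower its foot into the wide opening at the end of the cutter's length guide, and keep hold of it while you slide it gently along the slot towards the cutter until its foot drops into the index notch hidden under the lips. Stop there and leave it standing upright in the notch; do not ram or force it, and do not disturb the other things on the bench.

Things in the scene. Friction and masses are not known exactly. Their poses are not given: they have to be found in the camera images.
- stop_grip (a point): Length stop, loose, upright on the bench, 96 mm tall, 0.2-0.25 kg. Point: centre of its red grip (24 x 24, 40 tall), 76 mm above the foot's underside. A 10 x 10 mm shank joins grip and foot; the foot is sprung: pushed up towards the grip it gives up to 10 mm, straight up only, about 1.4 N at first and 5.9 N at 10 mm, then it is solid. z up; a half turn about z is the same.
- stop_foot (a point): Middle of the underside of the stop's sprung steel foot, axes as the stop's. Foot: 36 mm along its x, 18 along its y, 28 tall; two legs, 22 long, inner faces 11 mm and outer faces 18 mm either side of the middle, under a bridge.
- guide: Fixed length guide: aluminium channel, black inside, 64 mm wide (x), 52 high, with a rail on a ledge at +x and a green cutter (110 high, from y +145, lever beyond) at +y. Origin: on the bench, on the slot's middle line. y: along the slot to the cutter; z up. The stop goes in with its x along this x. Inside, clear width x +-22 mm, flat floor 15 mm above the bench.
- guide_opening (a point): Middle of the wide opening where the foot goes in (guide x 0, y -119 mm), at the floor, 15 mm above the bench; open upwards, 44 mm in x, 46 mm in y. Axes as the guide's.
- guide_slot (a point): Start of the 16 mm wide slot (guide x 0, y -96 mm), at the top of the lips (46 to 52 mm above the bench), which run on to y +125. A rib, 16 wide, top 26 mm above the bench, runs between the foot's legs from y -75. Hidden under the lips a notch crosses the floor, 23 mm along y, 9 mm deep, its middle anywhere from y -35 to +65 mm, new each time. Axes as the guide's.
- screwdriver: bystander: orange-handled screwdriver, 200 mm
- terminal_block: bystander: 50 mm piece of rail with a grey and a blue terminal, origin under its middle
- rail_offcut: bystander: 100 mm offcut of 35 mm steel rail, origin under its middle
- carton: bystander: cardboard box 140 x 100 x 75 mm, origin under its middle
- bottle: bystander: yellow bottle 130 mm tall with a red cap, origin under its middle

How it is judged:
By the outcome, as a careful person would: the job done as asked, in the order asked, and still so for the second after the job is handed in, with the robot touching nothing.
It also fails if it takes over 58 s, if anything falls off the work surface, if the arm or the gripper's body presses on something with over 40 N, if the wrist force passes 120 N, or if a joint passes its speed limit or range.

## Working session

There is one attempt and no reset: what is moved stays moved. The work goes in short steps, Python scripts to look and compute and a tool call to move; the robot and the scene stay as the last step left them, time stands still between calls to the robot, and variables do not carry over. Pictures are saved under pics/ and viewed, at most 10 in all, crops included, and the job is handed in when it is done.

Besides the shell and the picture viewer there is one more tool, called after "Call:" as name(argument=value, ...), one argument or row to a line, values as JSON. arm_command: Moves the arm, as the interface text tells. Its arguments: {"type":"object","properties":{"deltas":{"type":"array"},"gripper":{"type":"number"}},"required":["deltas"]}

```bash
mkdir -p pics; cat > h.py <<'E'
import numpy as np, cv2
from cell import state, read_camera, job_done
def snap(n):
    c=read_camera(n); np.savez(f'{n}.npz',**c); return c
def cloud(c):
    v,u=np.mgrid[0:480,0:640]; z=c['range_z'].astype(float)
    P=np.stack([(u-c['cx'])/c['fx']*z,-(v-c['cy'])/c['fy']*z,-z],-1)
    E=np.array(c['extrinsics']); return P@E[:3,:3].T+E[:3,3]
def save(c,name,box=None,k=1):
    im=c['color'][...,::-1]
    if box: x0,y0,x1,y1=box; im=im[y0:y1,x0:x1]
    cv2.imwrite(f'pics/{name}.png',cv2.resize(im,None,fx=k,fy=k,interpolation=cv2.INTER_CUBIC))
E
python3 - <<'E'
from h import *
for n in('top','scene'):
    c=snap(n); save(c,n+'0'); print(n,c['fx'],c['cx'],c['cy'],np.round(c['extrinsics'],3).tolist(),[k for k in c])
print(state())
E
```

```text
top 524.3041456751239 321.8399605588529 240.5901258549275 [[-0.007, 0.988, -0.154, 319.573], [-1.0, -0.01, -0.017, -74.119], [-0.018, 0.153, 0.988, 1196.464], [0.0, 0.0, 0.0, 1.0]] ['color', 'range_z', 'fx', 'fy', 'cx', 'cy', 'extrinsics']
scene 436.31164179676654 309.71044678889825 235.44421140599536 [[0.237, -0.781, 0.578, 1047.457], [0.971, 0.181, -0.154, -200.525], [0.016, 0.598, 0.801, 809.971], [0.0, 0.0, 0.0, 1.0]] ['color', 'range_z', 'fx', 'fy', 'cx', 'cy', 'extrinsics']
{'t': 0.1, 'joints': array([ 1.01539144e+00,  4.91526831e-01,  1.55936786e+00, -2.16469987e-05,
        1.09169291e+00, -1.05562105e-01]), 'qvel': array([-0.00050037, -0.00248207, -0.00025321,  0.00019814,  0.00311183,
       -0.00126099]), 'tau': array([ 2.10965103e-03, -6.13625908e+01, -2.58600730e+01,  6.93400344e-02,
        4.71233076e-02, -9.46708337e-05]), 'eef_pos': array([271.63009992, 562.68314165, 233.11016559]), 'tcp_rot': array([-3.14060122e+00, -8.57406440e-05,  2.69175982e+00]), 'ft_force': array([-0.42723328, -0.56022554,  0.10177813]), 'moment': array([ 0.04047977, -0.00061978,  0.05307491]), 'grip_force': 0.0, 'opening': 0.9999964038224015}
```

View pics/top0.png

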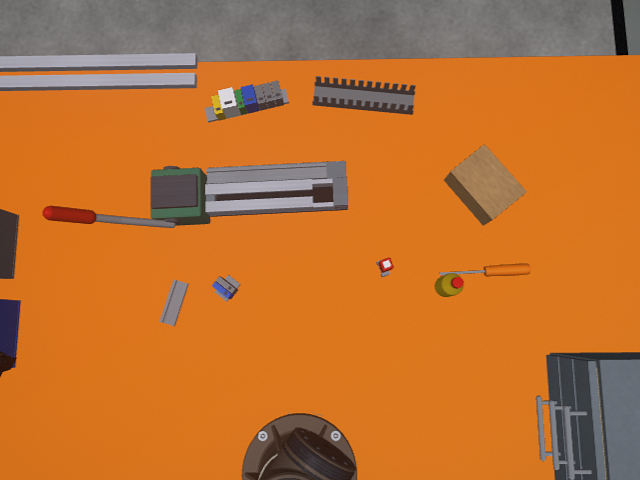

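View pics/scene0.png

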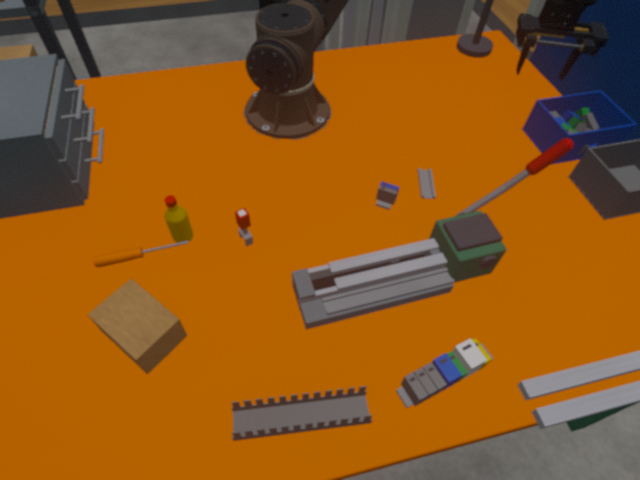

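The top view shows the stop at about (386,265), with the guide's opening near (322,193) and its slot running left to the cutter at (205,195). I'll enlarge both.

```bash
python3 - <<'E'
from h import *
c=dict(np.load('top.npz'))
a=c['color'][...,::-1]
g=cv2.resize(a[150:225,195:355],None,fx=5,fy=5,interpolation=cv2.INTER_CUBIC)
s=cv2.resize(a[250:285,370:405],None,fx=6,fy=6,interpolation=cv2.INTER_CUBIC)
sc=dict(np.load('scene.npz'))['color'][...,::-1]
s2=cv2.resize(sc[200:250,225:265],None,fx=4,fy=4,interpolation=cv2.INTER_CUBIC)
im=np.zeros((600,800,3),np.uint8); im[:375,:800]=g; im[380:590,:210]=s; im[380:580,250:410]=s2
cv2.imwrite('pics/crop.png',im)
P=cloud(c); v,u=np.mgrid[0:480,0:640]
# stop
A=a.astype(int)
m=(A[...,2]>120)&(A[...,1]<70)&(A[...,0]<70)&(abs(u-387)<14)&(abs(v-265)<14)
print('red',m.sum(),u[m].mean(),v[m].mean(),P[m].mean(0),P[m].max(0))
for y in range(257,282,2): print(y,[int(P[y,x,2]) for x in range(374,400,2)])
for y in range(160,222,4): print(y,[int(P[y,x,2]) for x in range(200,356,6)])
E
```

```text
red 67 385.7910447761194 264.07462686567163 [ 439.86709054 -190.43710146   89.79714472] [ 463.34947065 -177.65577917  102.07707827]
257 [-1, -1, 0, 1, 3, 2, 1, 91, 1, 0, 0, -3, 0]
259 [0, 0, -3, 2, 26, 98, 97, 96, 93, 1, 4, 3, 2]
261 [6, 0, 28, 95, 99, 96, 97, 98, 95, 2, 1, -4, 2]
263 [-2, 12, 70, 95, 94, 96, 101, 97, 99, -2, 1, 3, 0]
265 [2, 0, 30, 89, 94, 99, 95, 97, 94, 96, 0, -2, 0]
267 [-2, 2, -2, 78, 94, 97, 99, 95, 96, 96, -2, -1, 4]
269 [0, 4, 1, 65, 96, 93, 102, 93, 67, 3, 2, 3, 2]
271 [3, -3, 1, 27, 81, 72, 30, 28, -1, 0, 0, -4, 0]
273 [3, -4, 1, -1, 26, 28, 30, 28, 0, 1, 0, 0, 2]
275 [0, -3, -2, 0, 32, 24, -2, -3, -1, 2, 0, 0, 3]
277 [-3, 0, 0, 3, 1, 0, -2, -1, 3, 0, 0, -1, -1]
279 [-1, 0, -4, 2, 2, -2, 3, -1, 0, -2, -1, 1, -2]
281 [3, 0, 4, 0, 0, 0, 1, 0, 2, -1, 0, 1, -2]
160 [-8, 4, 4, 1, 0, 2, 0, -2, 0, -2, 1, 1, 2, -4, -1, -3, 3, 2, 1, -1, 1, 2, 2, 2, 2, 2]
164 [-3, 2, 0, -2, 3, 0, 6, 2, 2, 0, 0, 0, 32, 29, 28, 31, 40, 40, 40, 37, 36, 27, 26, 32, 28, 3]
168 [3, -1, 27, 35, 35, 37, 38, 41, 37, 39, 38, 40, 38, 35, 33, 30, 27, 31, 31, 32, 30, 35, 34, 29, 28, 1]
172 [91, 3
[... 655 characters left out ...]
45, 21, 13, 29, 24, 25, 21, 25, 25, 26, 26, 25, 21, 23, 27, 26, 52, 16, 9, 16, 14, 52, 53, -5]
200 [90, 43, 47, 29, 25, 49, 51, 51, 49, 51, 54, 52, 49, 56, 52, 53, 53, 55, 51, 15, 16, 17, 15, 54, 1196, 5]
204 [92, 51, 50, 52, 55, 50, 51, 51, 51, 51, 53, 48, 53, 49, 47, 46, 53, 54, 51, 41, 49, 48, 43, 50, 50, 5]
208 [87, 55, 53, 53, 51, 54, 52, 52, 49, 50, 55, 55, 48, 51, 48, 43, 41, 35, 41, 29, 31, 25, 24, 20, 15, 1]
212 [91, 45, 44, 41, 39, 34, 26, 27, 25, 19, 18, 13, 11, 11, 4, 4, 1, 0, 0, 0, -6, 0, 1, 0, 0, -1]
216 [88, 38, -2, 2, 3, 2, 0, -1, 0, 4, 0, -1, 4, 3, -1, 2, 3, 0, -4, -1, 2, -1, 3, 1, 0, 0]
220 [51, 40, 0, 0, 2, 0, 2, -1, -3, 2, 0, 2, 1, -2, 2, 2, 4, -4, 3, 4, 0, 0, 1, 3, 0, 4]
```

View pics/crop.png

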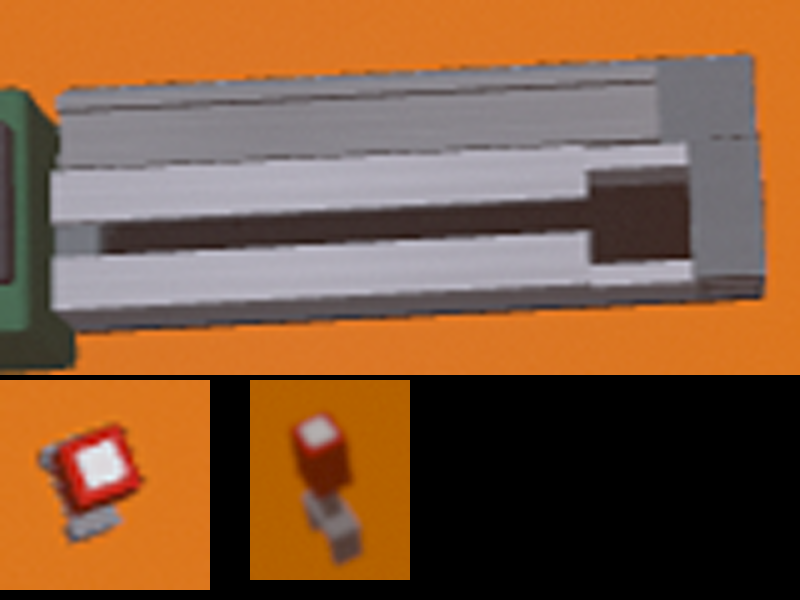

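The crop shows the opening's corners at crop (588–690, 170–262) and the slot's mid line from (105,239) to (585,216). The stop's grip top is centred at crop (103,466), with the foot just visible to the left and below.

```bash
cat >> h.py <<'E'
def back(c,u,v,z):
    E=np.array(c['extrinsics']); d=E[:3,:3]@np.array([(u-c['cx'])/c['fx'],-(v-c['cy'])/c['fy'],-1]); o=E[:3,3]
    return o+d*(z-o[2])/d[2]
def proj(c,P):
    E=np.array(c['extrinsics']); q=(np.atleast_2d(P)-E[:3,3])@E[:3,:3]
    return np.stack([c['cx']-c['fx']*q[:,0]/q[:,2],c['cy']+c['fy']*q[:,1]/q[:,2]],-1)
E
python3 - <<'E'
from h import *
c=dict(np.load('top.npz')); s=dict(np.load('scene.npz'))
g=lambda x,y,z: back(c,195+x/5-.4,150+y/5-.4,z)
for n,p in dict(s1=(585,216.5),s2=(105,239),upR=(685,143),upL=(55,172),loR=(690,283),loL=(55,311),o1=(588,250),o2=(690,250)).items(): print(n,g(*p,52).round(1))
a,b=g(585,216.5,52),g(105,239,52); d=(b-a)[:2]; print('guide y dir deg',np.degrees(np.arctan2(d[1],d[0])))
h=lambda x,y,z: back(c,370+x/6-.42,250+(y-380)/6-.42,z)
for p in [(103,466),(55,450),(122,425),(140,482),(75,510)]: print('stop top',h(*p,96).round(1))
A,B,C,D=[h(*p,96)[:2] for p in [(55,450),(122,425),(140,482),(75,510)]]
for e in (B-A,C-D,B-C,A-D): print(np.degrees(np.arctan2(e[1],e[0])))
ctr=h(103,466,96)[:2]; th=np.arctan2(*(B-A)[::-1])
out=np.zeros((480,800,3),np.uint8)
for k in (0,1):
  t=th+k*np.pi/2; R=np.array([[np.cos(t),-np.sin(t)],[np.sin(t),np.cos(t)]])
  for j,(cam,box,f) in enumerate([(c,(365,245,405,285),6),(s,(220,200,265,255),4)]):
    im=cv2.resize(cam['color'][box[1]:box[3],box[0]:box[2],::-1],None,fx=f,fy=f,interpolation=cv2.INTER_CUBIC)
    for (lx,ly,z) in [(18,9,0),(18,9,28),(12,12,96),(12,12,56)]:
      q=np.array([[lx,ly],[-lx,ly],[-lx,-ly],[lx,-ly]])@R.T+ctr
      pp=(proj(cam,np.c_[q,np.full(4,z)])-box[:2]+.5)*f
      cv2.polylines(im,[pp.astype(np.int32)],True,(0,255,0) if z<50 else (255,255,0),1)
    out[240*k:240*k+im.shape[0],250*j:250*j+im.shape[1]]=im[:240]
cv2.imwrite('pics/ov.png',out)
E
```

```text
s1 [605.8 -32.6  52. ]
s2 [598.  183.2  52. ]
upR [639.3 -77.7  52. ]
upL [629.3 206.6  52. ]
loR [574.8 -79.3  52. ]
loL [565.3 204.9  52. ]
o1 [590.4 -33.8  52. ]
o2 [589.9 -79.5  52. ]
guide y dir deg 92.06964682657221
stop top [ 439.5 -191.7   96. ]
stop top [ 445.3 -175.1   96. ]
stop top [ 453.9 -198.8   96. ]
stop top [ 433.7 -204.5   96. ]
stop top [ 424.1 -181.5   96. ]
-70.0419831010639
-67.26275419743372
15.895604963669138
17.005574473529553
```

View pics/ov.png

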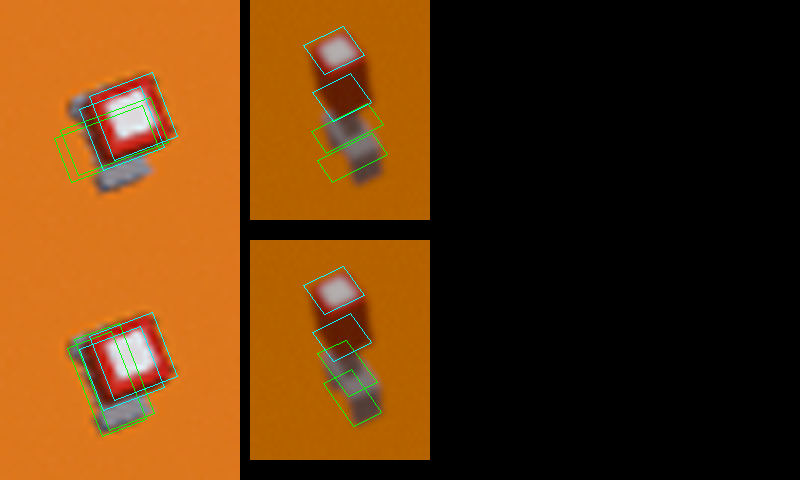

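The second overlay row fits, so the stop's x axis is at about 19° and its centre is at (439.4,-190.7). The guide's yaw is about 2° and the opening's centre is near (606.3,-56.6). I'll move over the stop now.

Call:
arm_command(
  deltas=[
    {"dx":0.0226,"dy":-0.033,"yaw":-4.1},
    {"dx":0.0226,"dy":-0.033,"yaw":-4.1},
    {"dx":0.0226,"dy":-0.033,"yaw":-4.1},
    {"dx":0.0226,"dy":-0.033,"yaw":-4.1},
    {"dx":0.0226,"dy":-0.033,"yaw":-4.1},
    {"dx":0.0226,"dy":-0.033,"yaw":-4.1},
    {"dx":0.0226,"dy":-0.033,"yaw":-4.1},
    {"dx":0.0226,"dy":-0.033,"yaw":-4.1},
    {"dx":0.0226,"dy":-0.033,"yaw":-4.1},
    {"dx":0.0226,"dy":-0.033,"yaw":-4.1},
    {"dx":0.0226,"dy":-0.033,"yaw":-4.1},
  ],
  gripper=0.0951,
)

```text
$.deltas[0]: bad value
```

Call:
arm_command(
  deltas=[
    {"dx":-0.008,"dy":-0.039},
    {"dx":-0.008,"dy":-0.039},
    {"dx":-0.008,"dy":-0.039},
    {"dx":-0.008,"dy":-0.039},
    {"dx":-0.008,"dy":-0.039},
    {"dx":-0.008,"dy":-0.039},
    {"dx":-0.008,"dy":-0.039},
    {"dx":-0.008,"dy":-0.039},
    {"dx":-0.008,"dy":-0.039},
    {"dx":-0.008,"dy":-0.039},
    {},
    {},
  ],
)

```text
$.deltas[0]: bad value
```

Call:
arm_command(
  deltas=[
    {"dx":0.0226,"dy":-0.033,"dz":0,"yaw":-4.1},
    {"dx":0.0226,"dy":-0.033,"dz":0,"yaw":-4.1},
    {"dx":0.0226,"dy":-0.033,"dz":0,"yaw":-4.1},
    {"dx":0.0226,"dy":-0.033,"dz":0,"yaw":-4.1},
    {"dx":0.0226,"dy":-0.033,"dz":0,"yaw":-4.1},
    {"dx":0.0226,"dy":-0.033,"dz":0,"yaw":-4.1},
    {"dx":0.0226,"dy":-0.033,"dz":0,"yaw":-4.1},
    {"dx":0.0226,"dy":-0.033,"dz":0,"yaw":-4.1},
    {"dx":0.0226,"dy":-0.033,"dz":0,"yaw":-4.1},
    {"dx":0.0226,"dy":-0.033,"dz":0,"yaw":-4.1},
    {"dx":0.0226,"dy":-0.033,"dz":0,"yaw":-4.1},
  ],
  gripper=0.0951,
)

```text
t: 1.2
eef_pos: [521.0, 198.3, 233.5]
tcp_rot: [-3.141, -0.0, 1.902]
ft_force: [0.3, 1.6, -0.4]
opening: 0.996
grip_force: 0.0
```

Call:
arm_command(
  deltas=[
    {"dx":-0.008,"dy":-0.039,"dz":0,"yaw":0},
    {"dx":-0.008,"dy":-0.039,"dz":0,"yaw":0},
    {"dx":-0.008,"dy":-0.039,"dz":0,"yaw":0},
    {"dx":-0.008,"dy":-0.039,"dz":0,"yaw":0},
    {"dx":-0.008,"dy":-0.039,"dz":0,"yaw":0},
    {"dx":-0.008,"dy":-0.039,"dz":0,"yaw":0},
    {"dx":-0.008,"dy":-0.039,"dz":0,"yaw":0},
    {"dx":-0.008,"dy":-0.039,"dz":0,"yaw":0},
    {"dx":-0.008,"dy":-0.039,"dz":0,"yaw":0},
    {"dx":-0.008,"dy":-0.039,"dz":0,"yaw":0},
    {"dx":0,"dy":0,"dz":0,"yaw":0},
    {"dx":0,"dy":0,"dz":0,"yaw":0},
  ],
)

```text
t: 2.4
eef_pos: [440.0, -190.6, 233.4]
tcp_rot: [-3.141, -0.001, 1.903]
ft_force: [0.9, 0.6, -0.6]
opening: 1.001
grip_force: 0.0
```

Call:
arm_command(
  deltas=[
    {"dx":-0.0005,"dy":0,"dz":-0.03,"yaw":0},
    {"dx":0,"dy":0,"dz":-0.03,"yaw":0},
    {"dx":0,"dy":0,"dz":-0.03,"yaw":0},
    {"dx":0,"dy":0,"dz":-0.03,"yaw":0},
    {"dx":0,"dy":0,"dz":-0.02,"yaw":0},
    {"dx":0,"dy":0,"dz":-0.0145,"yaw":0},
    {"dx":0,"dy":0,"dz":0,"yaw":0},
    {"dx":0,"dy":0,"dz":0,"yaw":0},
  ],
)

```text
t: 3.2
eef_pos: [440.1, -189.3, 79.4]
tcp_rot: [-3.141, -0.0, 1.906]
ft_force: [0.2, 0.1, 0.1]
opening: 1.0
grip_force: 0.0
```

Call:
arm_command(
  deltas=[
    {"dx":0,"dy":0,"dz":0,"yaw":0},
    {"dx":0,"dy":0,"dz":0,"yaw":0},
    {"dx":0,"dy":0,"dz":0,"yaw":0},
    {"dx":0,"dy":0,"dz":0,"yaw":0},
    {"dx":0,"dy":0,"dz":0,"yaw":0},
    {"dx":0,"dy":0,"dz":0,"yaw":0},
    {"dx":0,"dy":0,"dz":0,"yaw":0},
    {"dx":0,"dy":0,"dz":0,"yaw":0},
    {"dx":0,"dy":0,"dz":0,"yaw":0},
    {"dx":0,"dy":0,"dz":0,"yaw":0},
  ],
  gripper=0.015,
)

```text
t: 4.2
eef_pos: [439.8, -190.2, 79.2]
tcp_rot: [3.142, -0.0, 1.905]
ft_force: [-0.5, -0.3, 1.0]
opening: 0.251
grip_force: 30.0
```

Call:
arm_command(
  deltas=[
    {"dx":0,"dy":0,"dz":0.01,"yaw":0},
    {"dx":0,"dy":0,"dz":0.02,"yaw":0},
    {"dx":0,"dy":0,"dz":0.03,"yaw":0},
    {"dx":0,"dy":0,"dz":0.03,"yaw":0},
    {"dx":0.0238,"dy":0.0191,"dz":0,"yaw":-2.44},
    {"dx":0.0238,"dy":0.0191,"dz":0,"yaw":-2.44},
    {"dx":0.0238,"dy":0.0191,"dz":0,"yaw":-2.44},
    {"dx":0.0238,"dy":0.0191,"dz":0,"yaw":-2.44},
    {"dx":0.0238,"dy":0.0191,"dz":0,"yaw":-2.44},
    {"dx":0.0238,"dy":0.0191,"dz":0,"yaw":-2.44},
    {"dx":0.0238,"dy":0.0191,"dz":0,"yaw":-2.44},
    {"dx":0,"dy":0,"dz":0,"yaw":0},
    {"dx":0,"dy":0,"dz":0,"yaw":0},
    {"dx":0,"dy":0,"dz":0,"yaw":0},
  ],
)

```text
t: 5.6
eef_pos: [605.7, -56.8, 169.3]
tcp_rot: [-3.141, -0.0, 1.607]
ft_force: [0.2, 0.3, -2.0]
opening: 0.254
grip_force: 30.0
```

```bash
python3 - <<'E'
from h import *
c=snap('scene'); s=state(); print(s['eef_pos'],np.degrees(s['tcp_rot']),s['ft_force'])
p=s['eef_pos']; q=proj(c,p-[0,0,79.2])[0].astype(int); print(q)
x0,y0=q[0]-55,q[1]-55; f=5
im=cv2.resize(c['color'][y0:y0+110,x0:x0+130,::-1],None,fx=f,fy=f,interpolation=cv2.INTER_CUBIC)
def draw(rect,z,ctr,yaw,col):
    R=np.array([[np.cos(yaw),-np.sin(yaw)],[np.sin(yaw),np.cos(yaw)]])
    w=np.array(rect)@R.T+ctr
    cv2.polylines(im,[((proj(c,np.c_[w,np.full(len(w),z)])-[x0,y0]+.5)*f).astype(np.int32)],True,col,1)
yw=s['tcp_rot'][2]-np.pi/2
r=lambda a,b:[(a,b),(-a,b),(-a,-b),(a,-b)]
for z in(0,28): draw(r(18,9),p[2]-79.2+z,p[:2],yw,(0,255,0))
G=np.array([606.3,-56.6]); draw(r(22,23),52,G,np.radians(2),(255,0,255)); draw([(-32,-23),(32,-23),(32,244),(-32,244)],52,G,np.radians(2),(255,255,0))
draw([(-8,23),(8,23),(8,244),(-8,244)],52,G,np.radians(2),(0,0,255))
cv2.imwrite('pics/hold.png',im)
E
```

```text
[605.7525802  -56.95999911 169.39530933] [-1.79980372e+02 -1.66327708e-03  9.20280718e+01] [ 0.06448786  0.29851028 -2.02478554]
[321 265]
```

View pics/hold.png

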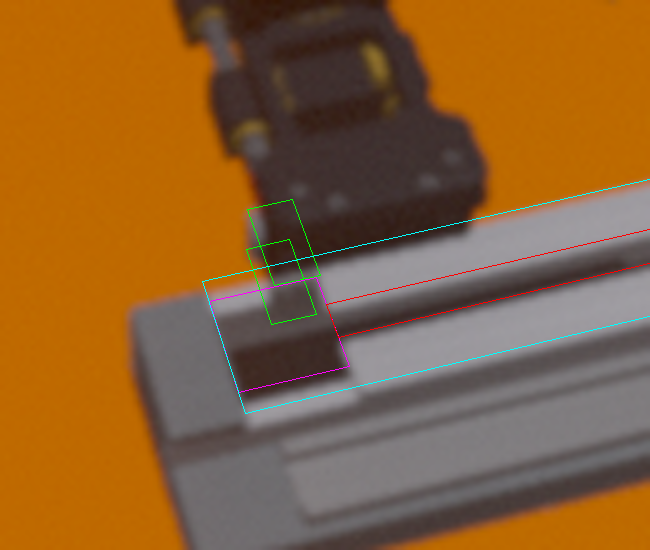

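The overlay shows the predicted opening lying close to the real one, about 1 px off. The foot's +x leg is at around crop (300,290), in the gripper's shadow. I'll lower to just above the lips and compare foot and opening directly.

Call:
arm_command(
  deltas=[
    {"dx":0.0005,"dy":0,"dz":-0.01,"yaw":0},
    {"dx":0,"dy":0,"dz":-0.01,"yaw":0},
    {"dx":0,"dy":0,"dz":-0.01,"yaw":0},
    {"dx":0,"dy":0,"dz":0,"yaw":0},
    {"dx":0,"dy":0,"dz":0,"yaw":0},
  ],
)

```text
t: 6.15
eef_pos: [606.8, -56.5, 138.7]
tcp_rot: [-3.141, -0.0, 1.606]
ft_force: [-0.6, 0.1, -1.2]
opening: 0.25
grip_force: 30.0
```

```bash
python3 - <<'E'
from h import *
c=snap('scene'); s=state(); p=s['eef_pos']; print(p,s['ft_force'])
q=proj(c,p-[0,0,79.2])[0].astype(int); x0,y0=q[0]-35,q[1]-32; f=9
im=cv2.resize(c['color'][y0:y0+64,x0:x0+84,::-1],None,fx=f,fy=f,interpolation=cv2.INTER_CUBIC)
im=(255*(im/255.)**.55).astype(np.uint8); print(x0,y0)
cv2.imwrite('pics/low.png',im)
yw=s['tcp_rot'][2]-np.pi/2
for a,y,z in [(18,9,0),(18,-9,0),(18,9,28),(18,-9,28),(11,-9,0)]:
    w=p+[a*np.cos(yw)-y*np.sin(yw),a*np.sin(yw)+y*np.cos(yw),z-79.2]; print('foot',a,y,z,((proj(c,w)[0]-[x0,y0]+.5)*f).round())
for a,y,z in [(22,-23,52),(22,23,52),(-22,-23,52),(32,-23,52),(8,23,52),(8,80,52),(-8,80,52),(32,244,52),(32,80,52)]:
    t=np.radians(2); w=np.array([606.3+a*np.cos(t)-y*np.sin(t),-56.6+a*np.sin(t)+y*np.cos(t),z]); print('guide',a,y,z,((proj(c,w)[0]-[x0,y0]+.5)*f).round())
E
```

```text
[606.9985221  -56.49240755 139.09367353] [ 0.24122605 -0.50632779 -1.15809655]
286 242
foot 18 9 0 [386. 355.]
foot 18 -9 0 [308. 373.]
foot 18 9 28 [393. 288.]
foot 18 -9 28 [313. 307.]
foot 11 -9 0 [299. 347.]
guide 22 -23 52 [250. 418.]
guide 22 23 52 [448. 371.]
guide -22 -23 52 [197. 255.]
guide 32 -23 52 [263. 457.]
guide 8 23 52 [429. 319.]
guide 8 80 52 [668. 263.]
guide -8 80 52 [645. 206.]
guide 32 244 52 [1371.  191.]
guide 32 80 52 [704. 351.]
```

View pics/low.png

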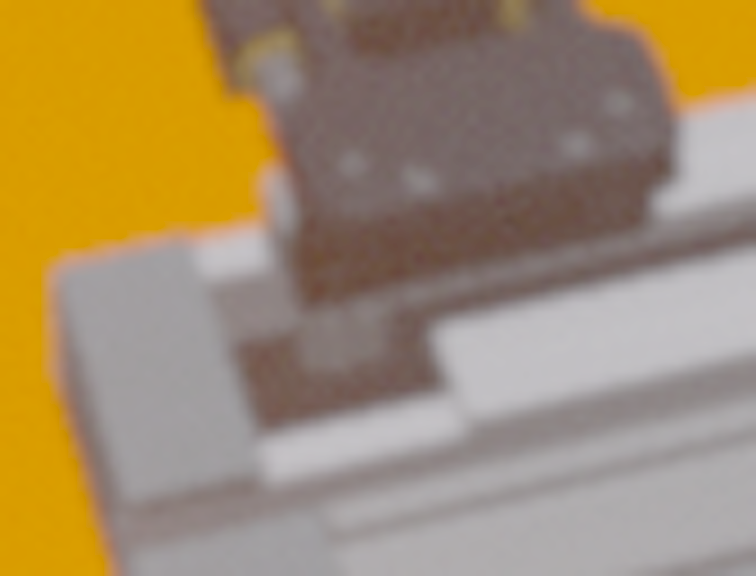

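The leg shows at crop (300–388, 305–373), as predicted. The guide edges sit about 13 px lower than predicted, so the guide lies about 2 mm further in +x than the top camera gave. I'll shift +1.5 mm, lower in, and feel for the slot sides later.

Call:
arm_command(
  deltas=[
    {"dx":0.0015,"dy":0,"dz":-0.005,"yaw":0},
    {"dx":0,"dy":0,"dz":-0.01,"yaw":0},
    {"dx":0,"dy":0,"dz":-0.01,"yaw":0},
    {"dx":0,"dy":0,"dz":-0.01,"yaw":0},
    {"dx":0,"dy":0,"dz":-0.006,"yaw":0},
    {"dx":0,"dy":0,"dz":-0.004,"yaw":0},
    {"dx":0,"dy":0,"dz":-0.002,"yaw":0},
    {"dx":0,"dy":0,"dz":0,"yaw":0},
    {"dx":0,"dy":0,"dz":0,"yaw":0},
  ],
)

```text
t: 7.1
eef_pos: [608.5, -56.4, 92.6]
tcp_rot: [3.141, 0.0, 1.607]
ft_force: [-2.2, 0.3, 2.0]
opening: 0.252
grip_force: 30.0
```

Call:
arm_command(
  deltas=[
    {"dx":0,"dy":0,"dz":-0.001,"yaw":0},
    {"dx":0,"dy":0,"dz":-0.001,"yaw":0},
    {"dx":-0.0001,"dy":0.004,"dz":0,"yaw":0},
    {"dx":-0.0002,"dy":0.004,"dz":0,"yaw":0},
    {"dx":-0.0001,"dy":0.004,"dz":0,"yaw":0},
    {"dx":-0.0002,"dy":0.004,"dz":0,"yaw":0},
    {"dx":-0.0001,"dy":0.004,"dz":0,"yaw":0},
    {"dx":-0.0002,"dy":0.004,"dz":0,"yaw":0},
    {"dx":-0.0001,"dy":0.004,"dz":0,"yaw":0},
    {"dx":0,"dy":0.002,"dz":0,"yaw":0},
    {"dx":0,"dy":0,"dz":0,"yaw":0},
    {"dx":0,"dy":0,"dz":0,"yaw":0},
  ],
)

```text
t: 8.3
eef_pos: [607.3, -26.1, 90.1]
tcp_rot: [-3.141, -0.001, 1.606]
ft_force: [0.9, 1.7, 2.1]
opening: 0.253
grip_force: 30.0
```

Call:
arm_command(
  deltas=[
    {"dx":0.001,"dy":0,"dz":0,"yaw":0},
    {"dx":0.0015,"dy":0,"dz":0,"yaw":0},
    {"dx":0,"dy":0,"dz":0,"yaw":0},
    {"dx":0,"dy":0,"dz":0,"yaw":0},
  ],
)

```text
t: 8.7
eef_pos: [609.8, -26.5, 90.1]
tcp_rot: [-3.141, -0.0, 1.606]
ft_force: [-1.1, 0.5, 1.7]
opening: 0.252
grip_force: 30.0
```

Call:
arm_command(
  deltas=[
    {"dx":-0.002,"dy":0,"dz":0,"yaw":0},
    {"dx":-0.0015,"dy":0,"dz":0,"yaw":0},
    {"dx":-0.0015,"dy":0,"dz":0,"yaw":0},
    {"dx":0,"dy":0,"dz":0,"yaw":0},
    {"dx":0,"dy":0,"dz":0,"yaw":0},
  ],
)

```text
t: 9.2
eef_pos: [605.0, -26.5, 90.3]
tcp_rot: [3.141, 0.0, 1.607]
ft_force: [2.0, -0.6, 2.4]
opening: 0.25
grip_force: 30.0
```

Call:
arm_command(
  deltas=[
    {"dx":-0.001,"dy":0,"dz":0,"yaw":0},
    {"dx":0,"dy":0,"dz":0,"yaw":0},
    {"dx":0,"dy":0,"dz":0,"yaw":0},
  ],
)

```text
t: 9.5
eef_pos: [604.2, -26.5, 90.3]
tcp_rot: [3.141, 0.0, 1.607]
ft_force: [4.5, -0.2, 2.1]
opening: 0.251
grip_force: 30.0
```

Call:
arm_command(
  deltas=[
    {"dx":0.003,"dy":0,"dz":0,"yaw":0},
    {"dx":0.003,"dy":0,"dz":0,"yaw":0},
    {"dx":0.001,"dy":0,"dz":0,"yaw":0},
    {"dx":0,"dy":0,"dz":0,"yaw":0},
    {"dx":0,"dy":0,"dz":0,"yaw":0},
  ],
)

```text
t: 10.0
eef_pos: [610.5, -26.3, 89.9]
tcp_rot: [-3.141, -0.0, 1.607]
ft_force: [-3.4, 0.2, 2.6]
opening: 0.253
grip_force: 30.0
```

The slot's centre is at x≈607.5 here. I'll recentre and slide past the rib's start.

Call:
arm_command(
  deltas=[
    {"dx":-0.0024,"dy":0,"dz":0,"yaw":0},
    {"dx":-0.001,"dy":0,"dz":0,"yaw":0},
    {"dx":-0.0001,"dy":0.003,"dz":0,"yaw":0},
    {"dx":-0.0001,"dy":0.003,"dz":0,"yaw":0},
    {"dx":-0.0001,"dy":0.003,"dz":0,"yaw":0},
    {"dx":-0.0001,"dy":0.003,"dz":0,"yaw":0},
    {"dx":-0.0001,"dy":0.003,"dz":0,"yaw":0},
    {"dx":0,"dy":0,"dz":0,"yaw":0},
  ],
)

```text
t: 10.8
eef_pos: [606.9, -10.8, 90.1]
tcp_rot: [-3.142, -0.0, 1.607]
ft_force: [-1.0, 1.8, 2.1]
opening: 0.25
grip_force: 30.0
```

Call:
arm_command(
  deltas=[
    {"dx":-0.0001,"dy":0.003,"dz":0,"yaw":0},
    {"dx":-0.0001,"dy":0.003,"dz":0,"yaw":0},
    {"dx":-0.0001,"dy":0.003,"dz":0,"yaw":0},
    {"dx":-0.0001,"dy":0.003,"dz":0,"yaw":0},
    {"dx":-0.0001,"dy":0.003,"dz":0,"yaw":0},
    {"dx":0,"dy":0,"dz":0,"yaw":0},
  ],
)

```text
t: 11.4
eef_pos: [606.5, 4.1, 90.2]
tcp_rot: [3.142, -0.0, 1.607]
ft_force: [0.5, 0.4, 2.6]
opening: 0.248
grip_force: 30.0
```

Call:
arm_command(
  deltas=[
    {"dx":0,"dy":0,"dz":-0.001,"yaw":0},
    {"dx":0,"dy":0,"dz":-0.001,"yaw":0},
    {"dx":-0.0001,"dy":0.003,"dz":0,"yaw":0},
    {"dx":-0.0001,"dy":0.003,"dz":0,"yaw":0},
    {"dx":-0.0001,"dy":0.003,"dz":0,"yaw":0},
    {"dx":-0.0001,"dy":0.003,"dz":0,"yaw":0},
    {"dx":-0.0001,"dy":0.003,"dz":0,"yaw":0},
    {"dx":0,"dy":0,"dz":0,"yaw":0},
  ],
)

```text
t: 12.2
eef_pos: [606.0, 19.1, 88.2]
tcp_rot: [3.141, -0.0, 1.607]
ft_force: [0.8, 1.4, 2.4]
opening: 0.255
grip_force: 30.0
```

Call:
arm_command(
  deltas=[
    {"dx":-0.0001,"dy":0.002,"dz":0,"yaw":0},
    {"dx":-0.0001,"dy":0.002,"dz":0,"yaw":0},
    {"dx":0,"dy":0.001,"dz":0,"yaw":0},
    {"dx":0,"dy":0,"dz":0,"yaw":0},
  ],
)

```text
t: 12.6
eef_pos: [605.8, 23.7, 88.2]
tcp_rot: [3.142, -0.0, 1.607]
ft_force: [-0.2, -0.7, 3.4]
opening: 0.251
grip_force: 30.0
```

Call:
arm_command(
  deltas=[
    {"dx":-0.0001,"dy":0.002,"dz":0,"yaw":0},
    {"dx":-0.0001,"dy":0.002,"dz":0,"yaw":0},
    {"dx":0,"dy":0.001,"dz":0,"yaw":0},
    {"dx":0,"dy":0,"dz":0,"yaw":0},
  ],
)

```text
t: 13.0
eef_pos: [605.6, 28.8, 88.2]
tcp_rot: [3.142, -0.0, 1.607]
ft_force: [0.4, 0.2, 3.4]
opening: 0.249
grip_force: 30.0
```

Call:
arm_command(
  deltas=[
    {"dx":-0.0001,"dy":0.002,"dz":0,"yaw":0},
    {"dx":-0.0001,"dy":0.002,"dz":0,"yaw":0},
    {"dx":0,"dy":0.001,"dz":0,"yaw":0},
    {"dx":0,"dy":0,"dz":0,"yaw":0},
  ],
)

```text
t: 13.4
eef_pos: [605.4, 33.8, 88.1]
tcp_rot: [3.142, -0.0, 1.607]
ft_force: [-0.2, 0.4, 3.7]
opening: 0.254
grip_force: 30.0
```

Call:
arm_command(
  deltas=[
    {"dx":-0.0001,"dy":0.002,"dz":0,"yaw":0},
    {"dx":-0.0001,"dy":0.002,"dz":0,"yaw":0},
    {"dx":0,"dy":0.001,"dz":0,"yaw":0},
    {"dx":0,"dy":0,"dz":0,"yaw":0},
  ],
)

```text
t: 13.8
eef_pos: [605.2, 38.8, 88.2]
tcp_rot: [3.142, -0.0, 1.607]
ft_force: [-0.6, -0.2, 3.7]
opening: 0.252
grip_force: 30.0
```

Call:
arm_command(
  deltas=[
    {"dx":-0.0001,"dy":0.002,"dz":0,"yaw":0},
    {"dx":-0.0001,"dy":0.002,"dz":0,"yaw":0},
    {"dx":0,"dy":0.001,"dz":0,"yaw":0},
    {"dx":0,"dy":0,"dz":0,"yaw":0},
  ],
)

```text
t: 14.2
eef_pos: [605.0, 43.8, 88.2]
tcp_rot: [3.141, -0.0, 1.607]
ft_force: [0.1, 0.5, 3.3]
opening: 0.251
grip_force: 30.0
```

Call:
arm_command(
  deltas=[
    {"dx":-0.0001,"dy":0.002,"dz":0,"yaw":0},
    {"dx":-0.0001,"dy":0.002,"dz":0,"yaw":0},
    {"dx":0,"dy":0.001,"dz":0,"yaw":0},
    {"dx":0,"dy":0,"dz":0,"yaw":0},
  ],
)

```text
t: 14.6
eef_pos: [604.8, 48.8, 88.2]
tcp_rot: [3.142, -0.0, 1.607]
ft_force: [0.9, -0.5, 4.0]
opening: 0.252
grip_force: 30.0
```

Call:
arm_command(
  deltas=[
    {"dx":-0.0001,"dy":0.002,"dz":0,"yaw":0},
    {"dx":-0.0001,"dy":0.002,"dz":0,"yaw":0},
    {"dx":0,"dy":0.001,"dz":0,"yaw":0},
    {"dx":0,"dy":0,"dz":0,"yaw":0},
  ],
)

```text
t: 15.0
eef_pos: [604.6, 53.8, 88.2]
tcp_rot: [3.142, -0.0, 1.607]
ft_force: [-0.3, 0.2, 3.3]
opening: 0.249
grip_force: 30.0
```

Call:
arm_command(
  deltas=[
    {"dx":-0.0001,"dy":0.002,"dz":0,"yaw":0},
    {"dx":-0.0001,"dy":0.002,"dz":0,"yaw":0},
    {"dx":0,"dy":0.001,"dz":0,"yaw":0},
    {"dx":0,"dy":0,"dz":0,"yaw":0},
  ],
)

```text
t: 15.4
eef_pos: [604.4, 58.8, 88.2]
tcp_rot: [3.141, -0.0, 1.607]
ft_force: [-0.1, 0.4, 2.6]
opening: 0.252
grip_force: 30.0
```

Call:
arm_command(
  deltas=[
    {"dx":-0.0001,"dy":0.002,"dz":0,"yaw":0},
    {"dx":-0.0001,"dy":0.002,"dz":0,"yaw":0},
    {"dx":0,"dy":0.001,"dz":0,"yaw":0},
    {"dx":0,"dy":0,"dz":0,"yaw":0},
  ],
)

```text
t: 15.8
eef_pos: [604.2, 63.8, 88.2]
tcp_rot: [3.142, -0.0, 1.607]
ft_force: [-0.2, -0.2, 3.4]
opening: 0.25
grip_force: 30.0
```

Call:
arm_command(
  deltas=[
    {"dx":-0.0001,"dy":0.002,"dz":0,"yaw":0},
    {"dx":-0.0001,"dy":0.002,"dz":0,"yaw":0},
    {"dx":0,"dy":0.001,"dz":0,"yaw":0},
    {"dx":0,"dy":0,"dz":0,"yaw":0},
  ],
)

```text
t: 16.2
eef_pos: [604.0, 68.8, 88.2]
tcp_rot: [3.142, -0.0, 1.607]
ft_force: [-0.2, -0.3, 2.4]
opening: 0.251
grip_force: 30.0
```

Call:
arm_command(
  deltas=[
    {"dx":-0.0001,"dy":0.002,"dz":0,"yaw":0},
    {"dx":0,"dy":0.002,"dz":0,"yaw":0},
    {"dx":0,"dy":0.001,"dz":0,"yaw":0},
    {"dx":0,"dy":0,"dz":0,"yaw":0},
  ],
)

```text
t: 16.6
eef_pos: [603.9, 73.8, 88.2]
tcp_rot: [3.142, -0.0, 1.607]
ft_force: [0.4, 0.5, 2.9]
opening: 0.252
grip_force: 30.0
```

Call:
arm_command(
  deltas=[
    {"dx":-0.0001,"dy":0.002,"dz":0,"yaw":0},
    {"dx":-0.0001,"dy":0.002,"dz":0,"yaw":0},
    {"dx":0,"dy":0.001,"dz":0,"yaw":0},
    {"dx":0,"dy":0,"dz":0,"yaw":0},
  ],
)

```text
t: 17.0
eef_pos: [603.7, 78.8, 88.1]
tcp_rot: [3.142, -0.0, 1.607]
ft_force: [-0.4, -0.1, 2.5]
opening: 0.252
grip_force: 30.0
```

Call:
arm_command(
  deltas=[
    {"dx":-0.0001,"dy":0.002,"dz":0,"yaw":0},
    {"dx":-0.0001,"dy":0.002,"dz":0,"yaw":0},
    {"dx":0,"dy":0.001,"dz":0,"yaw":0},
    {"dx":0,"dy":0,"dz":0,"yaw":0},
  ],
)

```text
t: 17.4
eef_pos: [603.5, 83.8, 88.2]
tcp_rot: [3.142, -0.0, 1.607]
ft_force: [-0.0, -0.4, 2.8]
opening: 0.254
grip_force: 30.0
```

Call:
arm_command(
  deltas=[
    {"dx":-0.0001,"dy":0.002,"dz":0,"yaw":0},
    {"dx":-0.0001,"dy":0.002,"dz":0,"yaw":0},
    {"dx":0,"dy":0.001,"dz":0,"yaw":0},
    {"dx":0,"dy":0,"dz":0,"yaw":0},
  ],
)

```text
t: 17.8
eef_pos: [603.3, 88.8, 88.1]
tcp_rot: [3.142, -0.0, 1.607]
ft_force: [0.0, 0.3, 2.4]
opening: 0.253
grip_force: 30.0
```

Call:
arm_command(
  deltas=[
    {"dx":-0.0001,"dy":0.002,"dz":0,"yaw":0},
    {"dx":-0.0001,"dy":0.002,"dz":0,"yaw":0},
    {"dx":0,"dy":0.001,"dz":0,"yaw":0},
    {"dx":0,"dy":0,"dz":0,"yaw":0},
  ],
)

```text
t: 18.2
eef_pos: [603.1, 93.8, 88.2]
tcp_rot: [3.142, -0.0, 1.607]
ft_force: [-0.2, -0.6, 3.8]
opening: 0.252
grip_force: 30.0
```

Call:
arm_command(
  deltas=[
    {"dx":-0.0001,"dy":0.002,"dz":0,"yaw":0},
    {"dx":-0.0001,"dy":0.002,"dz":0,"yaw":0},
    {"dx":0,"dy":0.001,"dz":0,"yaw":0},
    {"dx":0,"dy":0,"dz":0,"yaw":0},
  ],
)

```text
t: 18.6
eef_pos: [602.9, 98.8, 88.2]
tcp_rot: [3.141, -0.0, 1.607]
ft_force: [1.0, -0.6, 2.6]
opening: 0.248
grip_force: 30.0
```

Call:
arm_command(
  deltas=[
    {"dx":-0.0001,"dy":0.002,"dz":0,"yaw":0},
    {"dx":-0.0001,"dy":0.002,"dz":0,"yaw":0},
    {"dx":0,"dy":0.001,"dz":0,"yaw":0},
    {"dx":0,"dy":0,"dz":0,"yaw":0},
  ],
)

```text
t: 19.0
eef_pos: [602.7, 103.8, 88.2]
tcp_rot: [3.141, -0.0, 1.607]
ft_force: [-0.4, -0.6, 3.0]
opening: 0.252
grip_force: 30.0
```

Call:
arm_command(
  deltas=[
    {"dx":-0.0001,"dy":0.002,"dz":0,"yaw":0},
    {"dx":0,"dy":0.002,"dz":0,"yaw":0},
    {"dx":0,"dy":0.001,"dz":0,"yaw":0},
    {"dx":0,"dy":0,"dz":0,"yaw":0},
  ],
)

```text
t: 19.4
eef_pos: [602.6, 108.7, 88.1]
tcp_rot: [3.142, -0.0, 1.607]
ft_force: [0.0, -1.0, 3.2]
opening: 0.251
grip_force: 30.0
```

Call:
arm_command(
  deltas=[
    {"dx":-0.0001,"dy":0.002,"dz":0,"yaw":0},
    {"dx":0,"dy":0.002,"dz":0,"yaw":0},
    {"dx":0,"dy":0.001,"dz":0,"yaw":0},
    {"dx":0,"dy":0,"dz":0,"yaw":0},
  ],
)

```text
t: 19.8
eef_pos: [602.5, 113.8, 88.2]
tcp_rot: [3.141, -0.0, 1.607]
ft_force: [0.2, 0.1, 3.0]
opening: 0.25
grip_force: 30.0
```

Call:
arm_command(
  deltas=[
    {"dx":-0.0001,"dy":0.002,"dz":0,"yaw":0},
    {"dx":-0.0001,"dy":0.002,"dz":0,"yaw":0},
    {"dx":0,"dy":0.001,"dz":0,"yaw":0},
    {"dx":0,"dy":0,"dz":0,"yaw":0},
  ],
)

```text
t: 20.2
eef_pos: [601.9, 118.9, 87.7]
tcp_rot: [-3.141, -0.0, 1.607]
ft_force: [0.5, -0.2, -2.3]
opening: 0.25
grip_force: 30.0
```

The foot has dropped: Fz went from about +3 to -2.3 at guide y of about +56. I'll stop the slide and lower gently until the foot seats on the notch floor.

Call:
arm_command(
  deltas=[
    {"dx":0,"dy":0,"dz":-0.001,"yaw":0},
    {"dx":0,"dy":0,"dz":-0.001,"yaw":0},
    {"dx":0,"dy":0,"dz":-0.001,"yaw":0},
    {"dx":0,"dy":0,"dz":-0.0005,"yaw":0},
    {"dx":0,"dy":0,"dz":0,"yaw":0},
  ],
)

```text
t: 20.7
eef_pos: [602.2, 118.6, 84.7]
tcp_rot: [-3.141, -0.0, 1.606]
ft_force: [-1.0, 0.2, 0.7]
opening: 0.249
grip_force: 30.0
```

Seated on the notch floor. Now I'll release and retreat straight up.

Call:
arm_command(
  deltas=[
    {"dx":0,"dy":0,"dz":0,"yaw":0},
    {"dx":0,"dy":0,"dz":0,"yaw":0},
    {"dx":0,"dy":0,"dz":0,"yaw":0},
    {"dx":0,"dy":0,"dz":0,"yaw":0},
    {"dx":0,"dy":0,"dz":0,"yaw":0},
  ],
  gripper=0.06,
)

```text
t: 21.2
eef_pos: [602.4, 118.5, 84.7]
tcp_rot: [3.141, -0.0, 1.607]
ft_force: [0.0, 0.2, -0.6]
opening: 0.602
grip_force: 0.0
```

Call:
arm_command(
  deltas=[
    {"dx":0,"dy":0,"dz":0.005,"yaw":0},
    {"dx":0,"dy":0,"dz":0.015,"yaw":0},
    {"dx":0,"dy":0,"dz":0.03,"yaw":0},
    {"dx":0,"dy":0,"dz":0.03,"yaw":0},
    {"dx":0,"dy":0,"dz":0.03,"yaw":0},
    {"dx":-0.04,"dy":-0.02,"dz":0,"yaw":0},
    {"dx":-0.04,"dy":-0.02,"dz":0,"yaw":0},
    {"dx":-0.04,"dy":-0.02,"dz":0,"yaw":0},
    {"dx":0,"dy":0,"dz":0,"yaw":0},
    {"dx":0,"dy":0,"dz":0,"yaw":0},
  ],
)

```text
t: 22.2
eef_pos: [482.5, 58.3, 195.6]
tcp_rot: [3.14, 0.0, 1.606]
ft_force: [0.2, -0.6, 0.2]
opening: 0.635
grip_force: 0.0
```

```bash
python3 - <<'E'
from h import *
c=snap('scene'); print(state()['eef_pos'],state()['t'])
save(c,'end',(280,160,520,330),3)
P=cloud(c); A=c['color'].astype(int); v,u=np.mgrid[0:480,0:640]
m=(A[...,0]>100)&(A[...,1]<60)&(A[...,2]<70)&(abs(P[...,0]-602)<50)&(abs(P[...,1]-118)<60)
print(m.sum(),P[m].min(0),P[m].max(0),P[m].mean(0),u[m].mean(),v[m].mean(), proj(c,[602.2,118.6,81.5]),proj(c,[602.2,118.6,101.5]))
E
```

```text
[483.21561522  58.57142307 195.37078864] 22.25
63 [562.60323383  73.23775886  68.46001625] [615.8661506  125.55960122 293.12398913] [598.83881317 106.43434713 132.21211664] 402.74603174603175 233.46031746031747 [[404.30001042 250.2720885 ]] [[406.1928238  244.57556797]]
```

View pics/end.png

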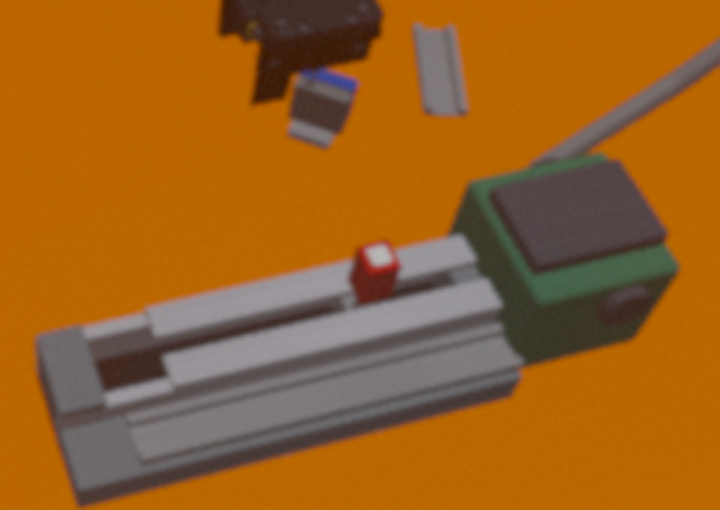

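The stop stands upright in the slot. Its top is at image (406.7,245.3) against a prediction of (406.2,244.6), and the gripper is clear.

```bash
python3 -c "
from cell import job_done; print(job_done())"
```

```text
the job is handed in; nothing more can be done
None
```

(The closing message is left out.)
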